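# Refit the crank on the salad spinner

### The job

Put the crank handle lying on the green board back on the salad spinner: set its drilled hub over the splined drive shaft on the lid, turn it by feel until the splines mesh, and slide it fully home without forcing it (the plastic lid cracks under a hard push). Then wind the handle clockwise, as seen from above, until the basket has gone round at least once to prove that it drives, let go with the crank still fully home, and leave the limes, bowl and bottle where they are.

Things in the scene. Friction and masses are not known exactly. Their poses are not given: they have to be found in the camera images.
- spinner: Round salad spinner with a clear bowl and clear lid, 258 mm across and 166 mm high at the lid, standing fixed on suction feet. Origin: centre of its underside, on the table; z up. On the lid's middle is a white gear housing, 112 mm across, top 190 mm above the table, with a flat steel bearing boss on it (80 mm across, 3 mm high).
- shaft_seat (a point): Centre of the top of the bearing boss, 193 mm above the table, where the hub's underside sits when fully home; z up. The steel drive shaft stands straight up from here, 32 mm high: 24 mm with four straight splines (24 mm over the tips, 17 mm core, teeth 5.6 mm wide, square ends), then an 8 mm bare tapered pilot (17 mm down to 8 mm across) which centres the hub.
- shaft_tip (a point): Tip of the drive shaft's pilot, on its axis, 225 mm above the table. The angle of the splines differs every time and is NOT measured (this point's axes do not turn with the shaft): it must be seen or felt. A stiff drag (about 0.11 Nm) holds the shaft while a hub resting lightly on the spline ends is turned to find the mesh.
- crank: Aluminium crank, about 0.2 kg with its knob, lying flat, hub upright, on the 12 mm thick green board. Origin: centre of the hub's underside; z up along the bore, x along the arm to the knob. Hub 40 mm across, 36 mm high. Arm flush with the underside, 20 mm wide, 10 mm thick. Resting unmeshed on the spline ends, the underside stands 24 mm above the seat; fully home 0.
- hub_top (a point): Centre of the hub's top, 36 mm above the crank's underside. The hub is drilled right through with a four-groove bore: 18.6 mm between lands, 26.4 mm over the groove floors, grooves 6.4 mm wide (0.4 mm play each side of a tooth, about 2 degrees), no lead-in chamfer. One groove lies along the crank's x, the rest every 90 degrees, and it meshes in any of the four positions.
- crank_knob (a point): Grip point on the axis of the black handle knob at the crank's end, 100 mm from the hub's axis and 40 mm above the crank's underside. The knob is a cylinder 26 mm across, from 12 to 62 mm above the underside, and spins freely on its upright pin.
- basket (a joint): Turn of the green basket seen through the clear bowl, rad, 0 at the start, growing as the crank is wound clockwise seen from above (6.28 = once round). The gears turn the basket three times per turn of the crank, after up to 60 degrees of crank travel are lost as free play in the drive. Winding takes about 0.2 Nm (2 N at the knob), and the drive stays where it is left.
- lime0: Half lime, 47 mm across, 22 mm high, cut face up, near the robot-side edge of the board. Origin: centre of its underside. To be left alone.
- lime1: The other half lime, same size, on the same edge of the board. To be left alone.
- bowl: Small steel bowl, 140 mm across, 55 mm high, beyond the work in the middle of the table. Origin: centre of its underside. To be left alone.
- bottle: White squeeze bottle, 56 mm across, 150 mm high, on the left of the table. Origin: centre of its underside. To be left alone.
Mind the look-alikes: they are no part of the job. Leave any blue or pink look-alike of the crank alone.

How it is judged:
By the outcome, as a careful person would: the job done as asked, in the order asked, and still so for the second after the job is handed in, with the robot touching nothing.
It also fails if it takes over 72 s, if anything falls off the work surface, if the arm or the gripper's body presses on something with over 40 N, if the wrist force passes 120 N, or if a joint passes its speed limit or range.

### The arm

A 7-joint arm with a two-finger parallel gripper is mounted at the origin on the work surface. World frame = base frame: x ahead of the robot, y to its left, z up, the work surface at z = 0. Lengths are in m, angles in rad, forces in N, time in s.
With the tool pointing down it reaches from about 0.425 to 0.825 m from the base axis. Payload 3.6 kg.
Tool frame: the origin (TCP) lies at the very end of the fingers, on their centre line; the grasp point (between the pads) lies 19 mm behind it; z points along the fingers, y is the direction in which the jaws open and shut (so a half turn about z gives the same grasp; the last joint's range is limited). The gripper opens to 85 mm and grips with 20 to 120 N. Pads are 22 mm wide; open, the fingers measure 114 mm over their backs; the gripper's body (76 mm by 85 mm) begins 54 mm behind the grasp point. The pads swing forward as they close: fully open they stand 13 mm farther back than shut.
Start: joints at [-1.31, 0.615, -0.013, 1.423, 0.008, 1.103, -0.04], TCP at [0.184, 0.623, 0.231] pointing down, gripper open.
Joint ranges: [-3.12, 3.12], [-0.3, 2.06], [-1.34, 1.32], [0.26, 2.42], [-1.36, 4.5], [0.01, 1.98], [-2.84, 2.84]. Speed limits (rad/s): [2.79, 2.79, 3.14, 3.14, 3.14, 3.14, 3.14].

### API

Orientations are given as a 3x3 rotation matrix whose columns are the frame's x, y, z axes.
In Python, from plant import observe, viewer, env gives the robot as it stands. The module is installed in compiled form; this text tells all that it offers.
- The arm moves only by the tool send_rows, never from a script. Its argument "motion" is a list of rows, each a list of 7 numbers: the closure, from -1 (fully open) to 1 (shut), so that 0 is half open, then the shift along the world's x, y, z in mm, then the turn, a rotation vector about the world's x, y, z in degrees. A call has 1 to 8 rows; each row shifts and turns the commanded pose from where the row before left it; what a row does not reach is not made up. A row lasts 1/10 s, in which the tool goes at most 50 mm and 8.59 degrees, less where a joint would pass 70% of its speed; a pose out of reach is approached as far as the arm can. A call with a gripper value outside its range is refused whole. The fingers move at their own pace and stop on an object; the grip force is fixed at half the most. Time passes only in rows, so rows that do not move let the fingers close. It gives the time, the measured TCP pose, the force and the opening at its end, in the units of the state.
- observe(): the state, without advancing time (a new reading comes with each control period).
- viewer.read_camera(name): name is "scene" or "side" or "wrist"; returns a dict with "img" (480x640x3 uint8, red, green, blue), "z_map" (480x640 float32, m along the optical axis (not along the pixel's ray), 0 where there is no reading), "fov_y" (degrees; the focal length in pixels is half the picture's height over the tangent of half this angle, whatever the lens; pixels are square), "cx", "cy" (the principal point, pixels), "R" (3x3) and "t" (3): a world point X has camera coordinates R X + t. Camera axes: x right, y down, z forward; pixel columns grow to the right and rows downward; lengths in m; the calibration is good to about 2 mm. The wrist camera is an equidistant fisheye: a pixel r from the principal point sees the ray r / f radians off the axis. A picture is of the moment at which its call begins.
- env.sign_off(): hands the job in, once; it reports no verdict.
The state is a dict: "time_s": time; "joints": joint angles; "qvel": joint speeds; "tau": joint torques, N m; "eef_pos": TCP position; "ee_rot": TCP orientation; "ft_force": force on the tool from outside, world axes, zero at the start; "ft_torque": the same for the moment, N m; "grip_width": finger opening in m.
Only numpy, scipy, OpenCV 4.12 (cv2) and the standard library are available. Lean on these libraries where they do the work, as an engineer would, in place of code of your own. Each camera call takes 0.05 s, during which the arm holds its last target.

## Working session

There is one attempt and no reset: what is moved stays moved. The work goes in short steps, Python scripts to look and compute and a tool call to move; the robot and the scene stay as the last step left them, time stands still between calls to the robot, and variables do not carry over. Pictures are saved under pics/ and viewed, and the job is handed in when it is done.

Besides the shell and the picture viewer there is one more tool, called after "Call:" as name(argument=value, ...), one argument or row to a line, values as JSON. send_rows: Moves the arm, as the interface text tells. Its arguments: {"type":"object","properties":{"motion":{"type":"array","items":{"type":"array","items":{"type":"number"}}}},"required":["motion"]}

```bash
mkdir -p pics; ls
cat > h.py <<'E'
import numpy as np, cv2
from plant import observe, viewer, env
def cam(n):
    c=viewer.read_camera(n); return c
def save(c,f): cv2.imwrite('pics/'+f,c['img'][:,:,::-1])
E
python3 - <<'E'
from h import *
import pickle
for n in ['scene','side','wrist']:
    c=cam(n); save(c,n+'0.png'); pickle.dump(c,open(n+'0.pkl','wb'))
    print(n,c['fov_y'],c['cx'],c['cy'],(-c['R'].T@c['t']).round(3),c['R'].round(3).tolist())
o=observe(); print({k:np.round(v,3).tolist() for k,v in o.items()})
E
```

```text
pics
scene 52.74584815464193 313.1613748227493 239.1180389279469 [ 0.337 -0.253  1.197] [[0.867, -0.498, 0.009], [-0.471, -0.826, -0.309], [0.161, 0.264, -0.951]]
side 55.74544897392888 324.0357237281536 247.52976635934908 [0.411 0.367 1.168] [[-0.954, -0.3, 0.005], [-0.289, 0.913, -0.288], [0.082, -0.276, -0.958]]
wrist 65.70646984690485 317.6973581480383 242.22293149792142 [0.107 0.646 0.373] [[0.283, 0.959, -0.003], [0.911, -0.268, 0.312], [0.299, -0.091, -0.95]]
{'time_s': 0.15, 'joints': [-1.31, 0.616, -0.013, 1.424, 0.008, 1.103, -0.04], 'qvel': [-0.002, -0.002, -0.0, -0.005, 0.001, -0.001, -0.001], 'tau': [0.001, -46.966, 0.26, -17.125, 0.01, 0.007, -0.0], 'eef_pos': [0.184, 0.623, 0.23], 'ee_rot': [[-0.959, 0.283, -0.0], [0.283, 0.959, -0.002], [-0.0, -0.002, -1.0]], 'ft_force': [0.509, -0.594, -0.071], 'ft_torque': [-0.016, 0.008, 0.02], 'grip_width': 0.085}
```

View pics/scene0.png

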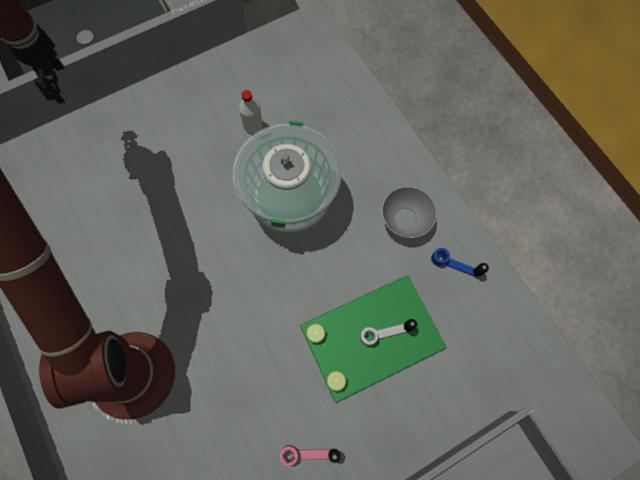

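View pics/side0.png

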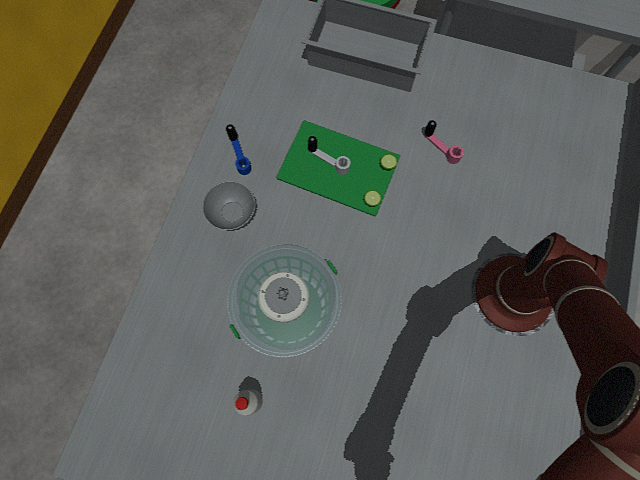

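View pics/wrist0.png

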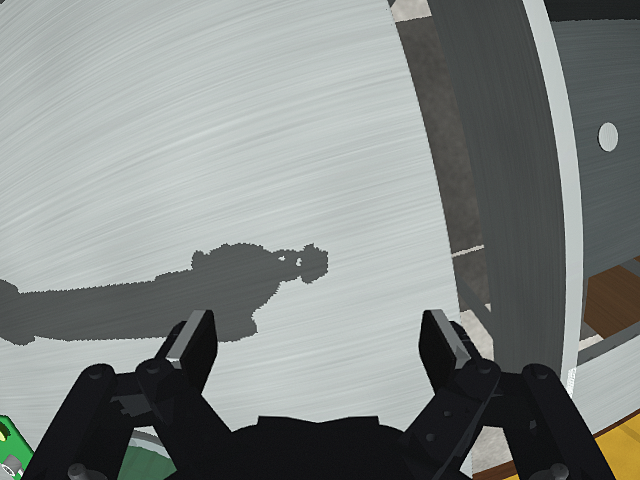

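Scene view candidates: the aluminium crank on the green board (hub 370,336; knob 410,326), the blue look-alike (hub 441,257) and the pink look-alike (hub 290,456). By the description I choose the aluminium one. In the side view its hub is at (343,164), and the spinner shaft is at (287,161) in scene and (283,293) in side. Next I check close crops.

```bash
cat >> h.py <<'E'
def K(c):
    f=240/np.tan(np.radians(c['fov_y']/2)); return f
def ray(c,u,v,z):
    """intersect pixel ray w/ plane z"""
    f=K(c)
    x=(u-c['cx'])/f; y=(v-c['cy'])/f
    if c.get('fish'):
        r=np.hypot(x,y); s=np.sin(r)/max(r,1e-9); d=np.array([x*s,y*s,np.cos(r)])
    else: d=np.array([x,y,1.])
    d=c['R'].T@d; o=-c['R'].T@c['t']
    return o+d*(z-o[2])/d[2]
def proj(c,X):
    p=c['R']@np.asarray(X,float)+c['t']; f=K(c)
    if c.get('fish'):
        th=np.arctan2(np.hypot(p[0],p[1]),p[2]); h=np.hypot(p[0],p[1])
        return np.array([c['cx']+f*th*p[0]/h,c['cy']+f*th*p[1]/h])
    return np.array([c['cx']+f*p[0]/p[2],c['cy']+f*p[1]/p[2]])
def crop(c,u,v,h,s,f):
    im=c['img'][int(v-h):int(v+h),int(u-h):int(u+h),::-1]
    cv2.imwrite('pics/'+f,cv2.resize(im,None,fx=s,fy=s,interpolation=cv2.INTER_CUBIC))
def crops(lst,f):
    ims=[]
    for c,u,v,h in lst:
        im=c['img'][int(v-h):int(v+h),int(u-h):int(u+h),::-1]
        ims.append(cv2.resize(im,(400,400),interpolation=cv2.INTER_CUBIC))
    cv2.imwrite('pics/'+f,np.hstack(ims))
E
python3 - <<'E'
from h import *
import pickle
S=pickle.load(open('scene0.pkl','rb'));D=pickle.load(open('side0.pkl','rb'))
crops([(S,390,330,40),(D,328,155,40)],'crank0.png')
crops([(S,287,163,20),(D,283,293,20)],'shaft0.png')
# rough
for c,h,k,s in [(S,(370,335),(410,325),(286,161)),(D,(343,162),(312,143),(283,293))]:
    print(ray(c,*h,0.048).round(4),ray(c,*k,0.074).round(4),ray(c,*s,0.22).round(4))
E
```

```text
[ 0.5294 -0.2051  0.048 ] [ 0.6174 -0.2328  0.074 ] [0.5409 0.2082 0.22  ]
[ 0.5307 -0.2045  0.048 ] [ 0.6242 -0.2203  0.074 ] [0.5447 0.2156 0.22  ]
```

View pics/crank0.png

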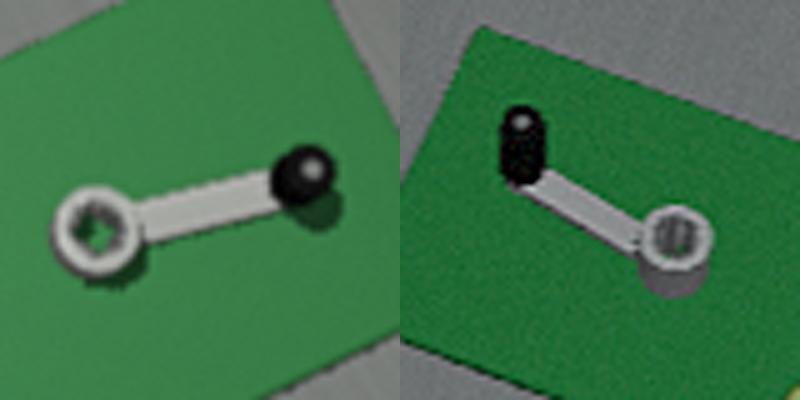

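View pics/shaft0.png

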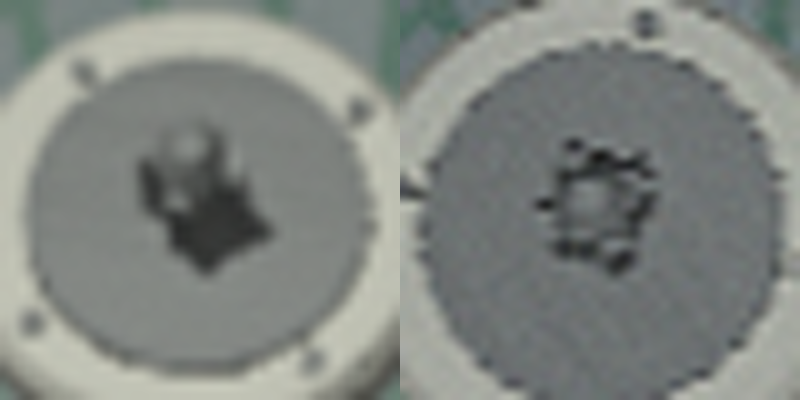

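The crops confirm the choice: a bare-metal crank with a grooved bore, hub at scene (369.4,336.4) and side (343.2,162.4), and knob top at (411.6,324.4) and (312.2,140). The shaft stands at the boss centre, about (287,164.7) and (283.2,297). I'll go over the shaft for a wrist view first.

Call:
send_rows(
  motion=[
    [-1, 33, -33, 15, 0, 0, 0],
    [-1, 33, -33, 15, 0, 0, 0],
    [-1, 33, -33, 15, 0, 0, 0],
    [-1, 33, -33, 15, 0, 0, 0],
    [-1, 33, -33, 15, 0, 0, 0],
    [-1, 33, -33, 15, 0, 0, 0],
    [-1, 33, -33, 15, 0, 0, 0],
    [-1, 33, -33, 10, 0, 0, 0],
  ],
)

```text
time_s: 0.95
eef_pos: [0.4491, 0.358, 0.3474]
ee_rot: [[-0.959, 0.283, 0.001], [0.283, 0.959, 0.001], [-0.001, 0.001, -1.0]]
ft_force: [0.3, 0.1, 0.1]
grip_width: 0.0856
```

Call:
send_rows(
  motion=[
    [-1, 33, -33, 5, 0, 0, 0],
    [-1, 33, -33, 0, 0, 0, 0],
    [-1, 33, -33, 0, 0, 0, 0],
    [-1, 33, -33, 0, 0, 0, 0],
    [-1, 33, -33, 0, 0, 0, 0],
    [-1, 10, -5, 0, 0, 0, 0],
    [-1, 0, 0, 0, 0, 0, 0],
    [-1, 0, 0, 0, 0, 0, 0],
  ],
)

```text
time_s: 1.75
eef_pos: [0.6218, 0.1912, 0.3508]
ee_rot: [[-0.96, 0.281, -0.002], [0.281, 0.96, 0.001], [0.002, 0.001, -1.0]]
ft_force: [0.3, 0.6, 0.7]
grip_width: 0.085
```

Run:
```python
from h import *
import pickle
c=cam('wrist'); c['fish']=1; pickle.dump(c,open('w1.pkl','wb')); save(c,'w1.png')
o=observe(); print({k:np.round(v,3).tolist() for k,v in o.items()})
p=proj(c,[0.543,0.212,0.22]);print(p)
```

```text
{'time_s': 1.8, 'joints': [-0.379, 0.544, 0.087, 1.216, -0.048, 1.384, 0.992], 'qvel': [-0.013, -0.01, -0.003, 0.0, 0.003, -0.0, 0.003], 'tau': [1.105, -45.023, 1.657, -18.806, 0.079, -0.009, -0.002], 'eef_pos': [0.621, 0.192, 0.351], 'ee_rot': [[-0.96, 0.279, -0.002], [0.279, 0.96, 0.002], [0.002, 0.001, -1.0]], 'ft_force': [-0.035, -0.072, 0.399], 'ft_torque': [-0.012, 0.051, 0.022], 'grip_width': 0.085}
[314.07681525 122.37449694]
```

View pics/w1.png

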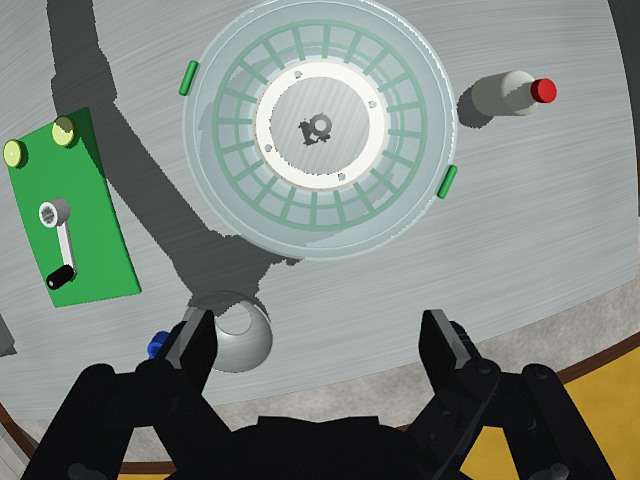

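The wrist view shows the shaft at about (319,124), seen through the clear lid's housing, with the bottle at (520,92). Next I zoom in on the splines.

Run:
```python
from h import *
import pickle
c=pickle.load(open('w1.pkl','rb'))
crop(c,320,125,30,10,'w1s.png')
crop(c,320,125,70,5,'w1b.png')
```

```text
(no output)
```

View pics/w1s.png

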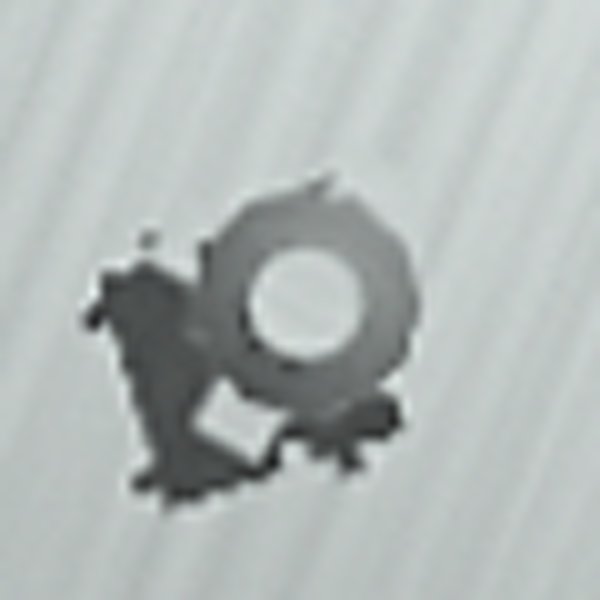

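View pics/w1b.png

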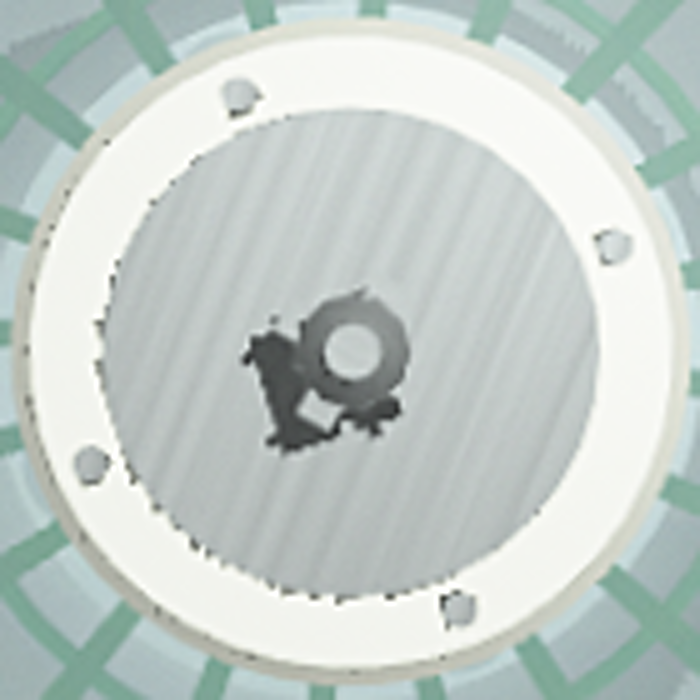

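The tooth end is visible as a bright quad at crop (238,420), the pilot tip at (305,303) and the pilot base at (309,300).

Run:
```python
from h import *
import pickle
c=pickle.load(open('w1.pkl','rb'))
P=lambda x,y:(290+(x-4.5)/10,95+(y-4.5)/10)
tip=ray(c,*P(305,303),.225);base=ray(c,*P(309,300),.217);boss=ray(c,250+(351-2)/5,55+(353-2)/5,.193)
print('tip',tip,'base',base,'boss',boss)
q=[ray(c,*P(x,y),.217) for x,y in[(222,382),(285,410),(255,457),(195,420)]]
m=np.mean(q,0)
a=lambda v:np.degrees(np.arctan2(v[1],v[0]))
print('tooth',m,np.hypot(*(m-base)[:2]),a(m-base),'edges',[a(q[3]-q[0]),a(q[2]-q[1]),a(q[1]-q[0]),a(q[2]-q[3])])
S=pickle.load(open('scene0.pkl','rb'));D=pickle.load(open('side0.pkl','rb'))
print('boss sc/side',ray(S,287,164.7,.193),ray(D,283.2,297,.193))
for cc,h,k in [(S,(369.4,336.4),(411.6,324.4)),(D,(343.2,162.4),(312.2,140))]:
    H=ray(cc,*h,.048);Kk=ray(cc,*k,.074);print(H,Kk,a(Kk-H),np.hypot(*(Kk-H)[:2]))
```

```text
tip [0.54596207 0.21560695 0.225     ] base [0.54584083 0.21600165 0.217     ] boss [0.54622324 0.21553899 0.193     ]
tooth [0.55278114 0.20863111 0.217     ] 0.010123876477113186 -46.722020619722194 edges [np.float64(-51.51428714018084), np.float64(-48.5560092871074), np.float64(49.31446128038683), np.float64(41.50650209580914)]
boss sc/side [0.54402815 0.21151843 0.193     ] [0.5452063  0.21945648 0.193     ]
[ 0.52643228 -0.20713553  0.048     ] [ 0.62136212 -0.23345218  0.074     ] -15.494544781178233 0.09851011043411119
[ 0.52978812 -0.20349226  0.048     ] [ 0.62651665 -0.22915518  0.074     ] -14.85875227937565 0.1000749456471754
```

Call:
send_rows(
  motion=[
    [-1, -2, -46, 0, 0, 0, 0],
    [-1, -2, -46, 0, 0, 0, 0],
    [-1, -2, -46, 0, 0, 0, 0],
    [-1, -2, -46, 0, 0, 0, 0],
    [-1, -2, -43, -20, 0, 0, 0],
    [-1, -2, -43, -20, 0, 0, 0],
    [-1, -2, -43, -20, 0, 0, 0],
    [-1, -2, -43, -20, 0, 0, 0],
  ],
)

```text
time_s: 2.6
eef_pos: [0.6068, -0.1651, 0.2713]
ee_rot: [[-0.96, 0.279, 0.001], [0.279, 0.96, 0.001], [-0.001, 0.002, -1.0]]
ft_force: [0.8, 0.0, -0.1]
grip_width: 0.0855
```

Call:
send_rows(
  motion=[
    [-1, 0, -40, -20, 0, 0, 0],
    [-1, 0, -24, -10, 0, 0, 0],
    [-1, 0, 0, 0, 0, 0, 0],
    [-1, 0, 0, 0, 0, 0, 0],
  ],
)

```text
time_s: 3.0
eef_pos: [0.6073, -0.2282, 0.2415]
ee_rot: [[-0.96, 0.281, 0.0], [0.281, 0.96, 0.002], [0.0, 0.002, -1.0]]
ft_force: [-0.4, 0.3, -0.4]
grip_width: 0.0852
```

Run:
```python
from h import *
import pickle
c=cam('wrist'); c['fish']=1; pickle.dump(c,open('w2.pkl','wb')); save(c,'w2.png')
o=observe(); print({k:np.round(v,3).tolist() for k,v in o.items()})
p=proj(c,[0.528,-0.205,0.048]);print(p)
crop(c,p[0],p[1],35,8,'w2h.png')
p=proj(c,[0.625,-0.231,0.074]);print(p)
```

```text
{'time_s': 3.05, 'joints': [0.254, 0.606, 0.125, 1.415, -0.082, 1.125, 1.681], 'qvel': [-0.015, -0.009, -0.008, -0.009, 0.004, 0.0, 0.002], 'tau': [1.422, -45.832, 2.433, -17.019, 0.106, -0.002, -0.001], 'eef_pos': [0.608, -0.227, 0.242], 'ee_rot': [[-0.96, 0.279, 0.002], [0.279, 0.96, 0.002], [-0.001, 0.003, -1.0]], 'ft_force': [-0.243, 0.491, -0.568], 'ft_torque': [0.047, -0.026, -0.007], 'grip_width': 0.085}
[316.98372226 121.15290357]
[319.66637212 237.47851105]
```

View pics/w2.png

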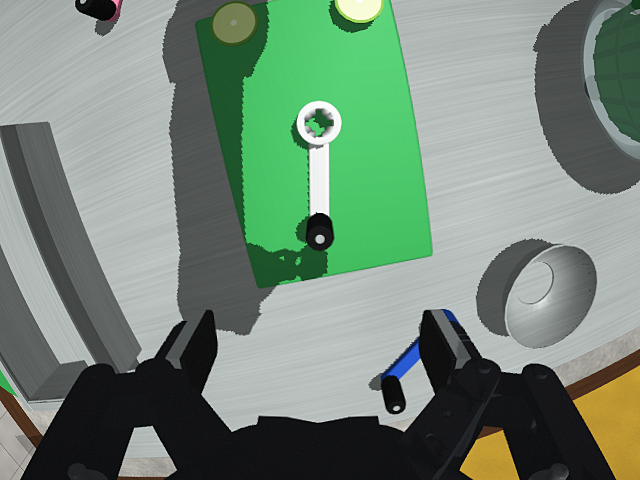

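View pics/w2h.png

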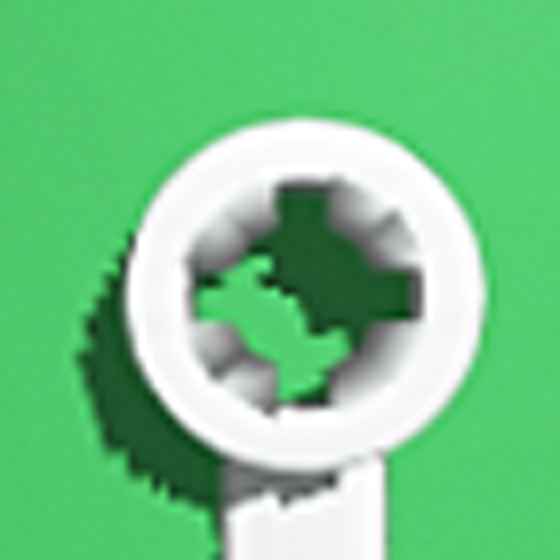

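The wrist view shows the aluminium crank: hub top at (319.3,122.9), knob top at (319.5,239.5), and the blue one at (415,360), well apart.

Run:
```python
from h import *
import pickle
c=pickle.load(open('w2.pkl','rb'))
H=ray(c,281+(306.5-3.5)/8,86+(295-3.5)/8,.048);k=ray(c,319.5,239.5,.074)
print(H,k,np.degrees(np.arctan2(*(k-H)[1::-1])),np.hypot(*(k-H)[:2]))
o=observe();R=o['ee_rot'];print(np.degrees(np.arctan2(R[1][1],R[0][1])))
e=o['eef_pos'];print('delta mm',(H-e)*1000)
```

```text
[ 0.52958845 -0.2037127   0.048     ] [ 0.62674311 -0.23165961  0.074     ] -16.04808705470713 0.10109430191985021
73.80357164498663
delta mm [ -78.32065587   23.5269109  -194.00764902]
```

Call:
send_rows(
  motion=[
    [-0.5, -39, 12, 0, 0, 0, 0],
    [-0.5, -39, 12, -20, 0, 0, 0],
    [-0.5, 0, 0, -40, 0, 0, 0],
    [-0.5, 0, 0, -40, 0, 0, 0],
    [-0.5, 0, 0, -40, 0, 0, 0],
    [-0.5, 0, 0, -20, 0, 0, 0],
    [-0.5, 0, 0, 0, 0, 0, 0],
    [-0.5, 0, 0, 0, 0, 0, 0],
  ],
)

```text
time_s: 3.85
eef_pos: [0.5304, -0.2048, 0.0825]
ee_rot: [[-0.96, 0.28, 0.002], [0.28, 0.96, 0.0], [-0.002, 0.001, -1.0]]
ft_force: [0.9, 0.0, 0.4]
grip_width: 0.0644
```

Run:
```python
from h import *
import pickle
c=cam('wrist'); c['fish']=1; pickle.dump(c,open('w3.pkl','wb')); save(c,'w3.png')
o=observe(); print(o['eef_pos'],o['grip_width'],np.round(o['ft_force'],2))
print(proj(c,[0.529,-0.204,0.048]))
```

```text
[ 0.53076213 -0.20559306  0.08316911] 0.0642199801432262 [ 0.05 -0.1  -0.27]
[317.77891546 278.49507227]
```

View pics/w3.png

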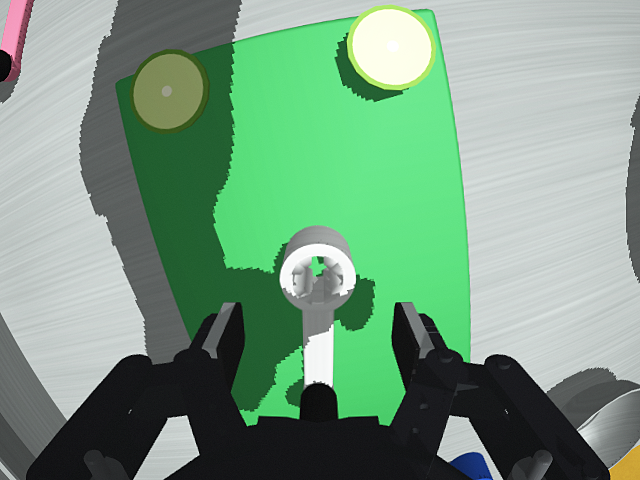

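The hub top sits at (318,278), centred between the fingers. I descend and grip.

Call:
send_rows(
  motion=[
    [-0.5, -1, 1, -30, 0, 0, 0],
    [-0.5, 0, 0, -28, 0, 0, 0],
    [-0.5, 0, 0, -10, 0, 0, 0],
    [-0.5, 0, 0, 0, 0, 0, 0],
    [1, 0, 0, 0, 0, 0, 0],
    [1, 0, 0, 0, 0, 0, 0],
    [1, 0, 0, 0, 0, 0, 0],
    [1, 0, 0, 0, 0, 0, 0],
  ],
)

```text
time_s: 4.7
eef_pos: [0.5294, -0.206, 0.0153]
ee_rot: [[-0.959, 0.283, 0.004], [0.283, 0.959, -0.001], [-0.004, -0.0, -1.0]]
ft_force: [0.1, 0.7, 6.6]
grip_width: 0.0391
```

Call:
send_rows(
  motion=[
    [1, 0, 0, 0, 0, 0, 0],
    [1, 0, 0, 0, 0, 0, 0],
  ],
)

```text
time_s: 4.9
eef_pos: [0.5294, -0.206, 0.0153]
ee_rot: [[-0.959, 0.283, 0.004], [0.283, 0.959, -0.001], [-0.004, -0.0, -1.0]]
ft_force: [-0.3, 0.8, 6.2]
grip_width: 0.0391
```

Call:
send_rows(
  motion=[
    [1, 0, 0, 10, 0, 0, 0],
    [1, 0, 0, 40, 0, 0, 0],
    [1, 0, 0, 50, 0, 0, 0],
    [1, 0, 0, 50, 0, 0, 0],
    [1, 0, 0, 50, 0, 0, 0],
    [1, 0, 0, 50, 0, 0, 0],
    [1, 0, 0, 30, 0, 0, 0],
    [1, 0, 0, 0, 0, 0, 0],
  ],
)

```text
time_s: 5.7
eef_pos: [0.5298, -0.2067, 0.2994]
ee_rot: [[-0.959, 0.283, 0.011], [0.283, 0.959, -0.004], [-0.012, -0.001, -1.0]]
ft_force: [0.3, -0.3, -2.2]
grip_width: 0.0393
```

Run:
```python
from h import *
import pickle
for n in ['wrist','scene','side']:
  c=cam(n); c['fish']=int(n=='wrist'); pickle.dump(c,open(n+'4.pkl','wb')); save(c,n+'4.png')
o=observe(); print({k:np.round(v,4).tolist() for k,v in o.items()})
```

```text
{'time_s': 5.85, 'joints': [0.2406, 0.4302, 0.1403, 1.5839, -0.0643, 1.1354, 1.6796], 'qvel': [-0.0001, 0.0262, -0.0021, 0.0169, -0.0012, -0.0028, 0.0006], 'tau': [0.0691, -41.2154, 1.5611, -18.7458, 0.0125, -0.086, -0.0007], 'eef_pos': [0.5265, -0.205, 0.2922], 'ee_rot': [[-0.9591, 0.2829, -0.0031], [0.2829, 0.9591, 0.0012], [0.0033, 0.0002, -1.0]], 'ft_force': [-0.3195, 0.011, -2.783], 'ft_torque': [0.0355, 0.0694, -0.0008], 'grip_width': 0.0391}
```

View pics/wrist4.png

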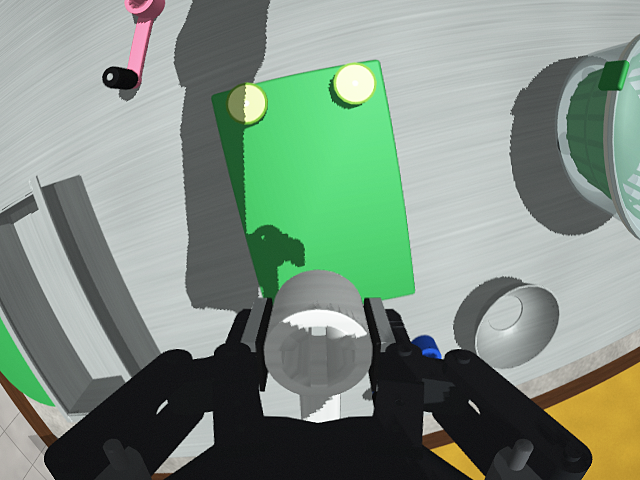

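View pics/side4.png

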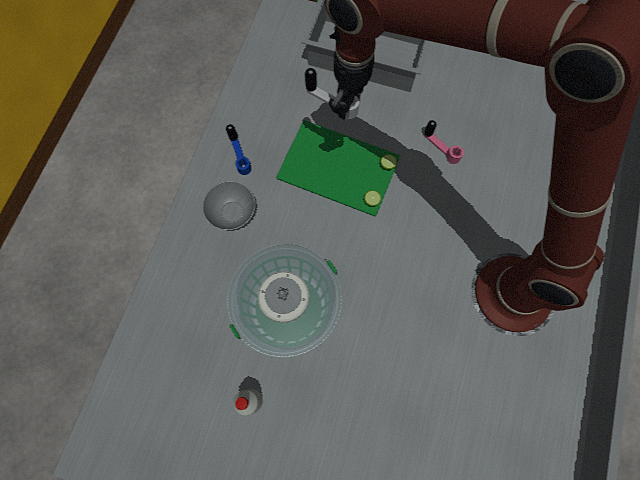

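The crank is held at the hub with arm and knob level, and the limes and bowl are untouched. I carry it over the shaft, turning about +59° so that a groove points at the seen tooth angle (about 43° mod 90).

Call:
send_rows(
  motion=[
    [1, 2, 30, 5, 0, 0, 0],
    [1, 2, 45, 0, 0, 0, 7.5],
    [1, 2, 45, 0, 0, 0, 7.5],
    [1, 2, 45, 0, 0, 0, 7.5],
    [1, 2, 45, 0, 0, 0, 7.5],
    [1, 2, 45, 0, 0, 0, 7.5],
    [1, 2, 45, 0, 0, 0, 7.5],
    [1, 2, 45, 0, 0, 0, 7.5],
  ],
)

```text
time_s: 6.65
eef_pos: [0.5423, 0.1407, 0.2959]
ee_rot: [[-0.805, -0.593, -0.005], [-0.593, 0.805, -0.002], [0.005, 0.002, -1.0]]
ft_force: [1.4, -0.3, -1.7]
grip_width: 0.039
```

Call:
send_rows(
  motion=[
    [1, 2, 45, 0, 0, 0, 6.7],
    [1, 0, 25, 0, 0, 0, 0],
    [1, 0, 5, 0, 0, 0, 0],
    [1, 0, 0, 0, 0, 0, 0],
    [1, 0, 0, 0, 0, 0, 0],
    [1, 0, 0, 0, 0, 0, 0],
  ],
)

```text
time_s: 7.25
eef_pos: [0.5462, 0.2119, 0.2978]
ee_rot: [[-0.737, -0.676, -0.001], [-0.676, 0.737, -0.002], [0.002, -0.001, -1.0]]
ft_force: [-0.4, 0.5, -1.7]
grip_width: 0.0394
```

Run:
```python
from h import *
import pickle
for n in ['scene','side','wrist']:
  c=cam(n); c['fish']=int(n=='wrist'); pickle.dump(c,open(n+'5.pkl','wb')); save(c,n+'5.png')
o=observe(); print({k:np.round(v,4).tolist() for k,v in o.items()})
R=o['ee_rot'];print(np.degrees(np.arctan2(R[1][1],R[0][1])))
S=pickle.load(open('scene5.pkl','rb'));D=pickle.load(open('side5.pkl','rb'))
e=o['eef_pos'];
ps=proj(S,e);pd=proj(D,e);print(ps,pd)
crops([(S,ps[0],ps[1],60),(D,pd[0],pd[1],60)],'c5.png')
```

```text
{'time_s': 7.4, 'joints': [-0.2869, 0.4638, -0.194, 1.5092, 0.0942, 1.1778, 1.818], 'qvel': [-0.0086, -0.0002, -0.0084, -0.0055, -0.0014, 0.0003, -0.0015], 'tau': [0.036, -41.5314, -1.3689, -18.2821, 0.0046, -0.055, 0.0006], 'eef_pos': [0.5461, 0.213, 0.2984], 'ee_rot': [[-0.7356, -0.6775, 0.0001], [-0.6775, 0.7356, -0.0006], [0.0003, -0.0005, -1.0]], 'ft_force': [0.8657, -0.5255, -2.5498], 'ft_torque': [-0.0538, 0.066, -0.0324], 'grip_width': 0.0392}
132.64572108435726
[285.36632396 140.72580023] [279.43662854 283.87802773]
```

View pics/c5.png

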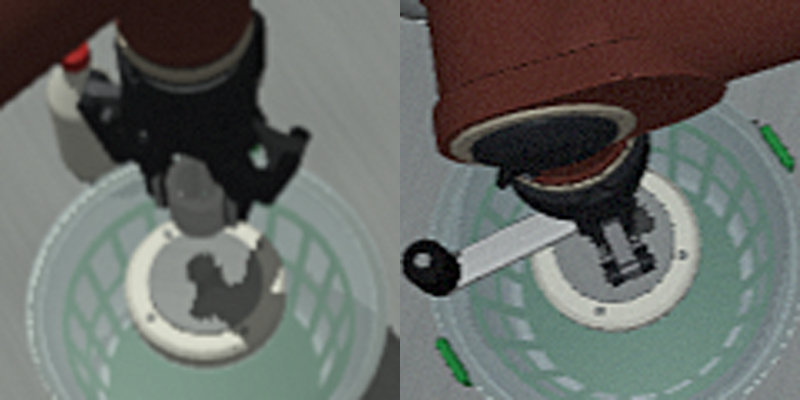

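View pics/wrist5.png

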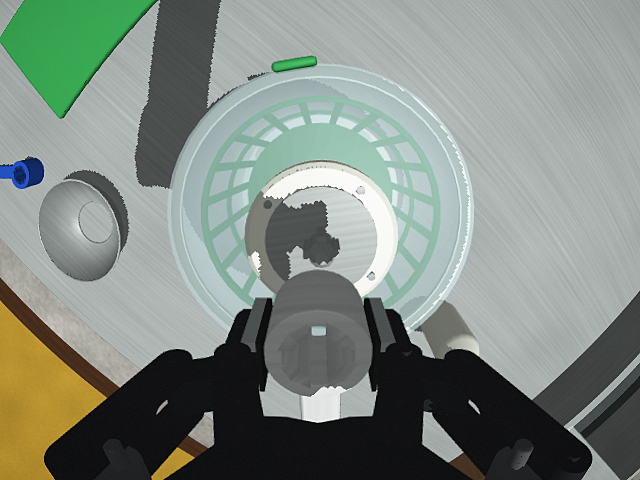

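Run:
```python
from h import *
import pickle
c=pickle.load(open('wrist5.pkl','rb'))
crop(c,320,330,70,5,'w5h.png'); crop(c,320,248,25,10,'w5s.png')
e=np.array([.5461,.213,.2984]); X=np.array([-.7356,-.6775]);Y=np.array([-.6775,.7356])
for off in (0,.003,-.003):
    for z in (.0327,-.0033):
        p=e+np.r_[X*off,z]; print(off,z,proj(c,p))
print(ray(c,319,352,e[2]+.0327), proj(c,[.546,.2157,.225]))
```

```text
0 0.0327 [319.01765328 357.61375   ]
0 -0.0033 [318.80516932 310.30272221]
0.003 0.0327 [319.02315355 350.88575849]
0.003 -0.0033 [318.80626071 304.37204689]
-0.003 0.0327 [319.01199386 364.16969839]
-0.003 -0.0033 [318.8039107  316.13179056]
[0.54426015 0.21129467 0.3311    ] [321.85594752 258.55250607]
```

View pics/w5h.png

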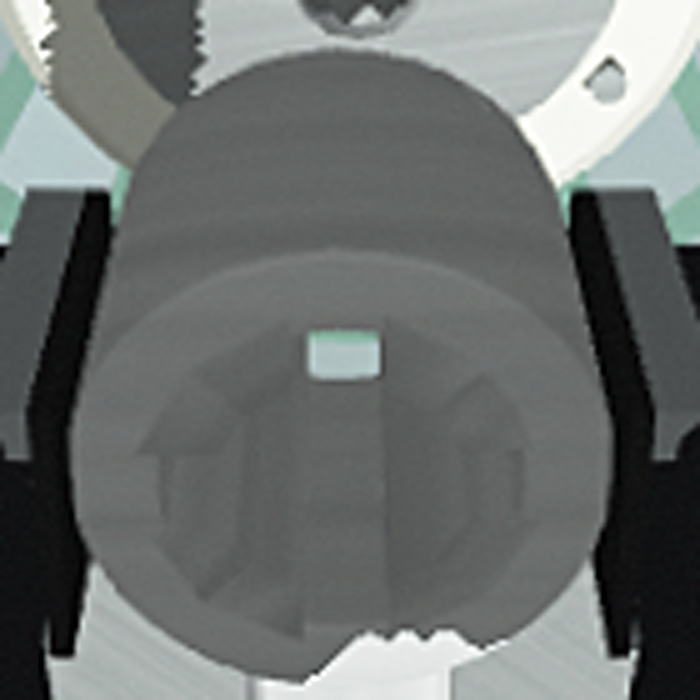

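View pics/w5s.png

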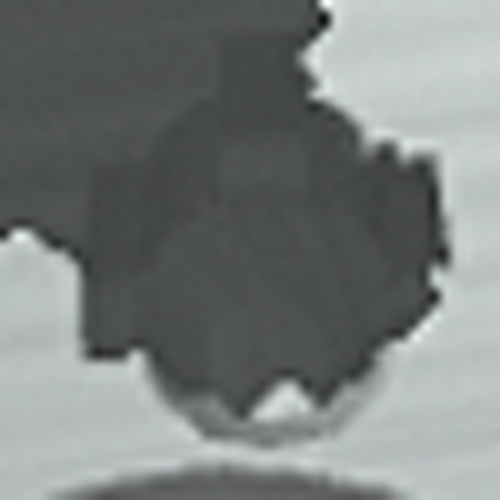

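The hub top is centred near (318.3,353.1), about 1.5 mm along tool +x, with the groove along tool x. The shaft's pilot is dark at (321,250). I correct the offset and descend.

Call:
send_rows(
  motion=[
    [1, 1, 3, -20, 0, 0, 0],
    [1, 0, 1, -25, 0, 0, 0],
    [1, 0, 0, -14, 0, 0, 0],
    [1, 0, 0, 0, 0, 0, 0],
    [1, 0, 0, 0, 0, 0, 0],
  ],
)

```text
time_s: 7.9
eef_pos: [0.5473, 0.2181, 0.2398]
ee_rot: [[-0.735, -0.679, 0.001], [-0.679, 0.735, 0.0], [-0.001, -0.0, -1.0]]
ft_force: [0.6, 0.3, -1.2]
grip_width: 0.0392
```

```bash
python3 - <<'E'
from h import *
import pickle
for n in ['wrist','side','scene']:
  c=cam(n); c['fish']=int(n=='wrist'); pickle.dump(c,open(n+'6.pkl','wb'))
  if n=='wrist': crop(c,320,310,60,6,'w6.png')
  else:
    p=proj(c,[.546,.2157,.225]); crop(c,*p,25,14,n[:2]+'6.png')
o=observe(); print({k:np.round(v,4).tolist() for k,v in o.items()})
E
cd pics; python3 -c "
import cv2,numpy as np
cv2.imwrite('c6.png',np.hstack([cv2.resize(cv2.imread(f),(266,266)) if 0 else cv2.resize(cv2.imread(f),(400,400)) for f in ('sc6.png','si6.png')]))"
```

```text
{'time_s': 8.05, 'joints': [-0.2968, 0.5152, -0.1907, 1.592, 0.1087, 1.042, 1.799], 'qvel': [-0.0023, 0.0013, -0.0008, 0.0044, -0.0006, -0.001, 0.0002], 'tau': [0.0381, -42.5544, -1.4976, -17.0343, 0.0006, -0.0606, 0.0003], 'eef_pos': [0.5476, 0.2187, 0.2407], 'ee_rot': [[-0.7343, -0.6788, 0.0026], [-0.6788, 0.7343, 0.001], [-0.0026, -0.001, -1.0]], 'ft_force': [0.3634, -0.4701, -1.3305], 'ft_torque': [-0.0329, 0.0507, -0.0176], 'grip_width': 0.0391}
```

View pics/c6.png

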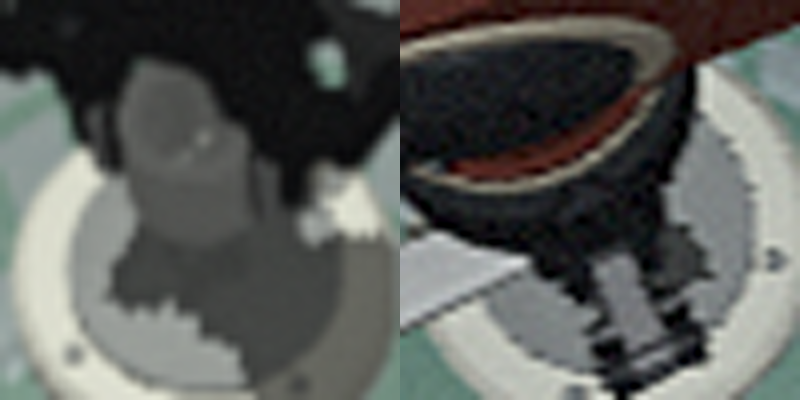

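View pics/w6.png

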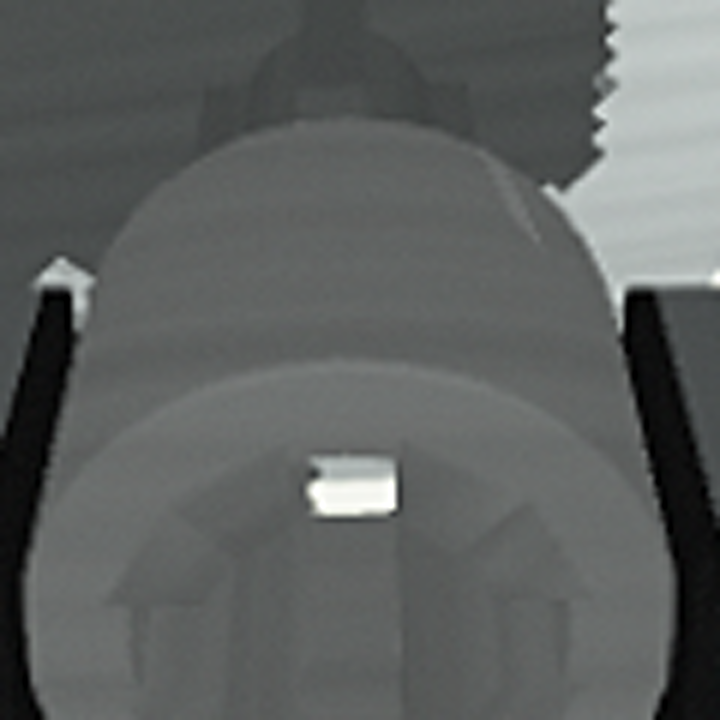

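The shaft's far tooth at crop (335,20) is symmetric and aligned with the groove direction, so yaw looks right. The shaft is about 1 mm off in tool -y, so I correct that and descend gently.

Call:
send_rows(
  motion=[
    [1, 0, -1.5, -6, 0, 0, 0],
    [1, 0, 0, -5, 0, 0, 0],
    [1, 0, 0, -3, 0, 0, 0],
    [1, 0, 0, 0, 0, 0, 0],
    [1, 0, 0, 0, 0, 0, 0],
  ],
)

```text
time_s: 8.55
eef_pos: [0.5468, 0.217, 0.2252]
ee_rot: [[-0.734, -0.679, -0.0], [-0.679, 0.734, -0.0], [0.0, 0.0, -1.0]]
ft_force: [0.3, -0.2, -1.2]
grip_width: 0.0387
```

Call:
send_rows(
  motion=[
    [1, 0, 0, -2, 0, 0, 0],
    [1, 0, 0, 0, 0, 0, 0],
    [1, 0, 0, -2, 0, 0, 0],
    [1, 0, 0, 0, 0, 0, 0],
  ],
)

```text
time_s: 8.95
eef_pos: [0.5466, 0.2163, 0.221]
ee_rot: [[-0.734, -0.679, -0.001], [-0.679, 0.734, -0.001], [0.001, -0.0, -1.0]]
ft_force: [-0.0, -0.5, -2.4]
grip_width: 0.0388
```

Call:
send_rows(
  motion=[
    [1, 0, 0, -1, 0, 0, 0],
    [1, 0, 0, 0, 0, 0, 0],
  ],
)

```text
time_s: 9.15
eef_pos: [0.5467, 0.2164, 0.2201]
ee_rot: [[-0.734, -0.679, -0.001], [-0.679, 0.734, -0.001], [0.001, -0.0, -1.0]]
ft_force: [-1.0, -1.5, -0.4]
grip_width: 0.039
```

Call:
send_rows(
  motion=[
    [1, 0, 0, -1, 0, 0, 0],
    [1, 0, 0, 0, 0, 0, 0],
  ],
)

```text
time_s: 9.35
eef_pos: [0.5464, 0.2163, 0.2189]
ee_rot: [[-0.734, -0.679, -0.001], [-0.679, 0.734, -0.001], [0.002, -0.0, -1.0]]
ft_force: [-0.9, -1.9, -0.8]
grip_width: 0.0392
```

Call:
send_rows(
  motion=[
    [1, 0, 0, -0.5, 0, 0, 0],
    [1, 0, 0, 0, 0, 0, 0],
  ],
)

```text
time_s: 9.55
eef_pos: [0.5464, 0.2164, 0.2185]
ee_rot: [[-0.734, -0.679, -0.001], [-0.679, 0.734, -0.001], [0.002, 0.0, -1.0]]
ft_force: [-1.9, -2.1, -0.2]
grip_width: 0.0394
```

Call:
send_rows(
  motion=[
    [1, -0.5, -0.5, 0, 0, 0, 0],
    [1, 0, 0, -0.5, 0, 0, 0],
    [1, 0, 0, 0, 0, 0, 0],
  ],
)

```text
time_s: 9.85
eef_pos: [0.5463, 0.2164, 0.2183]
ee_rot: [[-0.734, -0.679, -0.0], [-0.679, 0.734, -0.0], [0.0, -0.0, -1.0]]
ft_force: [-1.2, -2.0, 0.7]
grip_width: 0.0385
```

Call:
send_rows(
  motion=[
    [1, 0, 0, -1, 0, 0, 0],
    [1, 0, 0, 0, 0, 0, 0],
  ],
)

```text
time_s: 10.05
eef_pos: [0.5463, 0.2163, 0.2172]
ee_rot: [[-0.734, -0.679, -0.0], [-0.679, 0.734, -0.0], [0.0, -0.0, -1.0]]
ft_force: [-2.0, -2.2, -0.0]
grip_width: 0.0394
```

Run:
```python
from h import *
o=observe(); print({k:np.round(v,4).tolist() for k,v in o.items() if k in('eef_pos','ft_force','ft_torque','time_s','grip_width')})
```

```text
{'time_s': 10.05, 'eef_pos': [0.5463, 0.2163, 0.2172], 'ft_force': [-2.0486, -2.1502, -0.0079], 'ft_torque': [-0.6657, 0.4069, 0.0552], 'grip_width': 0.0394}
```

Already about 3 mm below the spline ends with almost no force, so it appears to have meshed directly. I keep easing it down.

Call:
send_rows(
  motion=[
    [1, -0.5, -0.5, 0, 0, 0, 0],
    [1, 0, 0, -1, 0, 0, 0],
    [1, 0, 0, -1, 0, 0, 0],
    [1, 0, 0, 0, 0, 0, 0],
  ],
)

```text
time_s: 10.45
eef_pos: [0.5462, 0.2162, 0.2153]
ee_rot: [[-0.734, -0.679, 0.001], [-0.679, 0.734, 0.001], [-0.001, -0.0, -1.0]]
ft_force: [-0.6, -2.0, -0.9]
grip_width: 0.039
```

Call:
send_rows(
  motion=[
    [1, 0, 0, -1, 0, 0, 0],
    [1, 0, 0, -1, 0, 0, 0],
    [1, 0, 0, 0, 0, 0, 0],
  ],
)

```text
time_s: 10.75
eef_pos: [0.5461, 0.2162, 0.2132]
ee_rot: [[-0.734, -0.679, 0.001], [-0.679, 0.734, 0.0], [-0.001, -0.0, -1.0]]
ft_force: [1.2, -1.0, -0.7]
grip_width: 0.039
```

Run:
```python
from h import *
import pickle
o=observe(); print({k:np.round(v,4).tolist() for k,v in o.items() if k in('eef_pos','ft_force','ft_torque','time_s','grip_width')})
for n in ['wrist','side','scene']:
  c=cam(n); c['fish']=int(n=='wrist'); pickle.dump(c,open(n+'7.pkl','wb'))
  if n=='wrist': crop(c,320,310,60,6,'w7.png')
S=pickle.load(open('scene7.pkl','rb'));D=pickle.load(open('side7.pkl','rb'))
crops([(S,*proj(S,[.546,.2157,.225]),35),(D,*proj(D,[.58,.25,.225]),45)],'c7.png')
```

```text
{'time_s': 10.75, 'eef_pos': [0.5461, 0.2162, 0.2132], 'ft_force': [1.2035, -0.9653, -0.7151], 'ft_torque': [-0.2821, -0.0204, -0.0209], 'grip_width': 0.039}
```

View pics/c7.png

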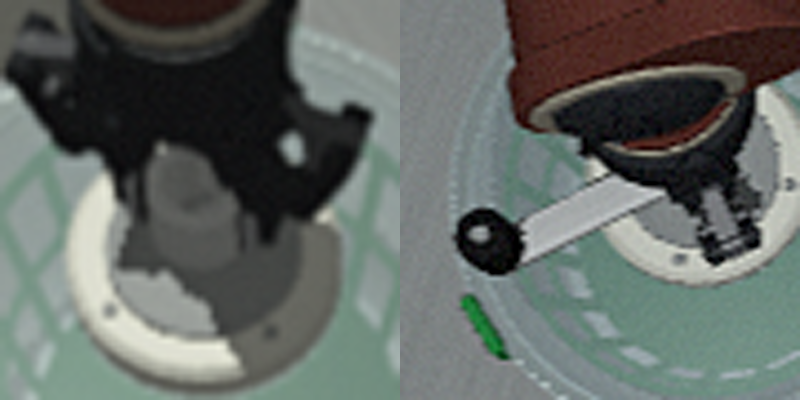

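View pics/w7.png

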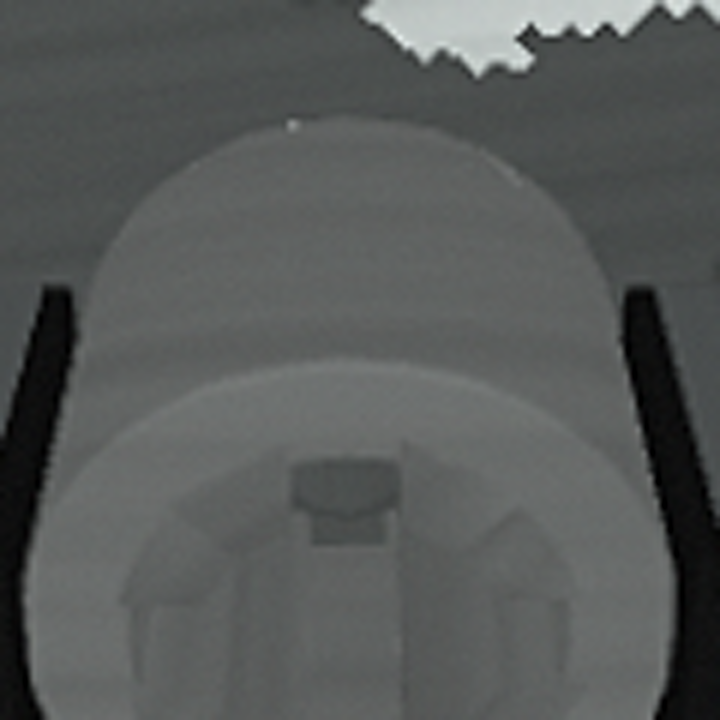

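The hub hasn't moved in the grip (same pixels as before), and a tooth is visible inside the groove at crop (347,528). It is meshed, so I slide on.

Call:
send_rows(
  motion=[
    [1, 0, 0, -2, 0, 0, 0],
    [1, 0, 0, -2, 0, 0, 0],
    [1, 0, 0, -2, 0, 0, 0],
    [1, 0, 0, 0, 0, 0, 0],
  ],
)

```text
time_s: 11.3
eef_pos: [0.546, 0.216, 0.2069]
ee_rot: [[-0.734, -0.679, 0.0], [-0.679, 0.734, 0.0], [-0.0, -0.0, -1.0]]
ft_force: [1.0, -0.1, -2.3]
grip_width: 0.0393
```

Call:
send_rows(
  motion=[
    [1, 0, 0, -2, 0, 0, 0],
    [1, 0, 0, -2, 0, 0, 0],
    [1, 0, 0, -2, 0, 0, 0],
    [1, 0, 0, 0, 0, 0, 0],
  ],
)

```text
time_s: 11.7
eef_pos: [0.5458, 0.2159, 0.2009]
ee_rot: [[-0.734, -0.679, -0.0], [-0.679, 0.734, -0.0], [0.0, -0.0, -1.0]]
ft_force: [1.4, -1.1, -3.3]
grip_width: 0.0392
```

Call:
send_rows(
  motion=[
    [1, 0, 0, -1, 0, 0, 0],
    [1, 0, 0, -1, 0, 0, 0],
    [1, 0, 0, 0, 0, 0, 0],
  ],
)

```text
time_s: 12.0
eef_pos: [0.5458, 0.2159, 0.1992]
ee_rot: [[-0.734, -0.679, -0.0], [-0.679, 0.734, -0.0], [0.0, -0.0, -1.0]]
ft_force: [1.1, -0.8, -2.1]
grip_width: 0.0387
```

Call:
send_rows(
  motion=[
    [1, 0, 0, -1, 0, 0, 0],
    [1, 0, 0, 0, 0, 0, 0],
  ],
)

```text
time_s: 12.2
eef_pos: [0.5459, 0.2159, 0.1983]
ee_rot: [[-0.734, -0.679, 0.0], [-0.679, 0.734, -0.0], [-0.0, -0.0, -1.0]]
ft_force: [1.6, -0.7, -1.8]
grip_width: 0.0388
```

Call:
send_rows(
  motion=[
    [1, 0, 0, -1, 0, 0, 0],
    [1, 0, 0, 0, 0, 0, 0],
  ],
)

```text
time_s: 12.4
eef_pos: [0.5459, 0.2159, 0.1972]
ee_rot: [[-0.734, -0.679, 0.0], [-0.679, 0.734, -0.0], [-0.0, -0.0, -1.0]]
ft_force: [1.8, -0.5, -2.9]
grip_width: 0.0391
```

Call:
send_rows(
  motion=[
    [1, 0, 0, -0.7, 0, 0, 0],
    [1, 0, 0, 0, 0, 0, 0],
  ],
)

```text
time_s: 12.6
eef_pos: [0.5459, 0.2159, 0.1965]
ee_rot: [[-0.734, -0.679, 0.0], [-0.679, 0.734, -0.0], [0.0, -0.0, -1.0]]
ft_force: [1.7, -0.7, -1.2]
grip_width: 0.0392
```

Call:
send_rows(
  motion=[
    [1, 0, 0, -0.5, 0, 0, 0],
    [1, 0, 0, 0, 0, 0, 0],
  ],
)

```text
time_s: 12.8
eef_pos: [0.5459, 0.2159, 0.1965]
ee_rot: [[-0.734, -0.679, 0.0], [-0.679, 0.734, -0.0], [-0.0, -0.0, -1.0]]
ft_force: [0.1, -1.6, 1.8]
grip_width: 0.039
```

Call:
send_rows(
  motion=[
    [1, 0, 0, -0.5, 0, 0, 0],
    [1, 0, 0, 0, 0, 0, 0],
  ],
)

```text
time_s: 13.0
eef_pos: [0.5459, 0.2159, 0.1964]
ee_rot: [[-0.734, -0.679, 0.001], [-0.679, 0.734, -0.0], [-0.0, -0.0, -1.0]]
ft_force: [-1.1, -2.5, 4.4]
grip_width: 0.0391
```

Fully home: TCP z stopped at 0.1964 (0.1963 predicted), with about 6 N net push. Now I wind clockwise, watching the lateral force.

Call:
send_rows(
  motion=[
    [1, 0, 0, 0.3, 0, 0, -4],
    [1, 0, 0, 0, 0, 0, -4],
    [1, 0, 0, 0, 0, 0, -4],
    [1, 0, 0, 0, 0, 0, -4],
    [1, 0, 0, 0, 0, 0, -4],
  ],
)

```text
time_s: 13.5
eef_pos: [0.5462, 0.2157, 0.1964]
ee_rot: [[-0.923, -0.385, 0.001], [-0.385, 0.923, -0.0], [-0.001, -0.001, -1.0]]
ft_force: [-0.7, -2.9, 3.4]
grip_width: 0.0387
```

```bash
cat > st.py <<'E'
from h import *
o=observe(); print({k:np.round(v,4).tolist() for k,v in o.items() if k in('joints','eef_pos','ft_force','ft_torque','time_s','grip_width')})
R=np.array(o['ee_rot']);print('yawY',np.degrees(np.arctan2(R[1,1],R[0,1])),'z',R[:,2].round(4))
E
python3 st.py
```

```text
{'time_s': 13.5, 'joints': [-0.3584, 0.5521, -0.0875, 1.6578, 0.0581, 0.9333, 1.4985], 'eef_pos': [0.5462, 0.2157, 0.1964], 'ft_force': [-0.6854, -2.9433, 3.3885], 'ft_torque': [-0.4132, 0.0364, 0.2078], 'grip_width': 0.0387}
yawY 112.64608543136414 z [ 1.2e-03 -4.0e-04 -1.0e+00]
```

Call:
send_rows(
  motion=[
    [1, 0, -0.4, 0, 0, 0, -6],
    [1, 0, 0, 0, 0, 0, -6],
    [1, 0, 0, 0, 0, 0, -6],
    [1, 0, 0, 0, 0, 0, -6],
    [1, 0, 0, 0, 0, 0, -6],
    [1, 0, 0, 0, 0, 0, -6],
    [1, 0, 0, 0, 0, 0, -6],
  ],
)

```text
time_s: 14.2
eef_pos: [0.5462, 0.2152, 0.1964]
ee_rot: [[-0.943, 0.332, 0.001], [0.332, 0.943, -0.001], [-0.001, -0.0, -1.0]]
ft_force: [-0.8, -2.2, 3.3]
grip_width: 0.0396
```

```bash
python3 st.py
```

```text
{'time_s': 14.2, 'joints': [-0.4865, 0.5524, 0.1162, 1.6626, -0.0747, 0.93, 0.8894], 'eef_pos': [0.5462, 0.2152, 0.1964], 'ft_force': [-0.8079, -2.1726, 3.3095], 'ft_torque': [-0.5198, 0.0025, 0.3092], 'grip_width': 0.0396}
yawY 70.60096495203462 z [ 1.3e-03 -6.0e-04 -1.0e+00]
```

Call:
send_rows(
  motion=[
    [1, 0, -0.3, 0, 0, 0, -6],
    [1, 0, 0, 0, 0, 0, -6],
    [1, 0, 0, 0, 0, 0, -6],
    [1, 0, 0, 0, 0, 0, -6],
    [1, 0, 0, 0, 0, 0, -6],
    [1, 0, 0, 0, 0, 0, -6],
    [1, 0, 0, 0, 0, 0, -6],
  ],
)

```text
time_s: 14.9
eef_pos: [0.5461, 0.2149, 0.1963]
ee_rot: [[-0.479, 0.878, 0.001], [0.878, 0.479, -0.001], [-0.001, 0.0, -1.0]]
ft_force: [-1.8, -3.9, 3.3]
grip_width: 0.0394
```

```bash
python3 st.py
```

```text
{'time_s': 14.9, 'joints': [-0.6135, 0.5669, 0.3213, 1.6674, -0.2102, 0.941, 0.2845], 'eef_pos': [0.5461, 0.2149, 0.1963], 'ft_force': [-1.8463, -3.906, 3.3273], 'ft_torque': [-0.5484, 0.1047, 0.3372], 'grip_width': 0.0394}
yawY 28.60858962834268 z [ 8.e-04 -7.e-04 -1.e+00]
```

Call:
send_rows(
  motion=[
    [1, -0.2, -0.5, 0, 0, 0, -6],
    [1, 0, 0, 0, 0, 0, -6],
    [1, 0, 0, 0, 0, 0, -6],
    [1, 0, 0, 0, 0, 0, -6],
    [1, 0, 0, 0, 0, 0, -6],
    [1, 0, 0, 0, 0, 0, -6],
    [1, 0, 0, 0, 0, 0, -6],
  ],
)

```text
time_s: 15.6
eef_pos: [0.5458, 0.2147, 0.1964]
ee_rot: [[0.231, 0.973, 0.001], [0.973, -0.231, -0.0], [-0.0, 0.001, -1.0]]
ft_force: [-0.9, -1.4, 3.9]
grip_width: 0.0392
```

```bash
python3 st.py
```

```text
{'time_s': 15.6, 'joints': [-0.736, 0.5969, 0.5279, 1.6723, -0.3505, 0.9675, -0.3156], 'eef_pos': [0.5458, 0.2147, 0.1964], 'ft_force': [-0.8597, -1.4389, 3.8643], 'ft_torque': [-0.4628, 0.1711, 0.3167], 'grip_width': 0.0392}
yawY -13.36784891487182 z [ 6.e-04 -2.e-04 -1.e+00]
```

Call:
send_rows(
  motion=[
    [1, 0, -0.2, 0, 0, 0, -6],
    [1, 0, 0, 0, 0, 0, -6],
    [1, 0, 0, 0, 0, 0, -6],
    [1, 0, 0, 0, 0, 0, -6],
    [1, 0, 0, 0, 0, 0, -6],
    [1, 0, 0, 0, 0, 0, -6],
    [1, 0, 0, 0, 0, 0, -6],
  ],
)

```text
time_s: 16.3
eef_pos: [0.5454, 0.2149, 0.1964]
ee_rot: [[0.823, 0.569, -0.0], [0.569, -0.823, 0.0], [0.0, -0.0, -1.0]]
ft_force: [-1.7, -1.3, 5.2]
grip_width: 0.0392
```

```bash
python3 st.py
```

```text
{'time_s': 16.3, 'joints': [-0.8489, 0.6456, 0.7346, 1.676, -0.4951, 1.0147, -0.9121], 'eef_pos': [0.5454, 0.2149, 0.1964], 'ft_force': [-1.6941, -1.2791, 5.1614], 'ft_torque': [-0.3478, 0.4035, 0.2852], 'grip_width': 0.0392}
yawY -55.33671238483109 z [-1.e-04  2.e-04 -1.e+00]
```

Call:
send_rows(
  motion=[
    [1, -0.2, 0, 0.2, 0, 0, -6],
    [1, 0, 0, 0, 0, 0, -6],
    [1, 0, 0, 0, 0, 0, -6],
    [1, 0, 0, 0, 0, 0, -6],
    [1, 0, 0, 0, 0, 0, -6],
    [1, 0, 0, 0, 0, 0, -6],
    [1, 0, 0, 0, 0, 0, -6],
    [1, 0, 0, 0, 0, 0, 0],
  ],
)

```text
time_s: 17.1
eef_pos: [0.5454, 0.2154, 0.1964]
ee_rot: [[0.992, -0.126, 0.0], [-0.126, -0.992, 0.001], [0.0, -0.001, -1.0]]
ft_force: [-2.0, 0.6, 4.7]
grip_width: 0.0391
```

Run:
```python
exec(open('st.py').read())
import pickle
for n in ['scene','side','wrist']:
  c=cam(n); c['fish']=int(n=='wrist'); pickle.dump(c,open(n+'8.pkl','wb')); save(c,n+'8.png')
```

```text
{'time_s': 17.1, 'joints': [-0.9455, 0.7146, 0.9376, 1.6788, -0.6409, 1.085, -1.5082], 'eef_pos': [0.5454, 0.2154, 0.1964], 'ft_force': [-1.982, 0.585, 4.6746], 'ft_torque': [-0.1516, 0.415, -0.0595], 'grip_width': 0.0391}
yawY -97.2594635751299 z [ 1.e-04  6.e-04 -1.e+00]
```

View pics/scene8.png

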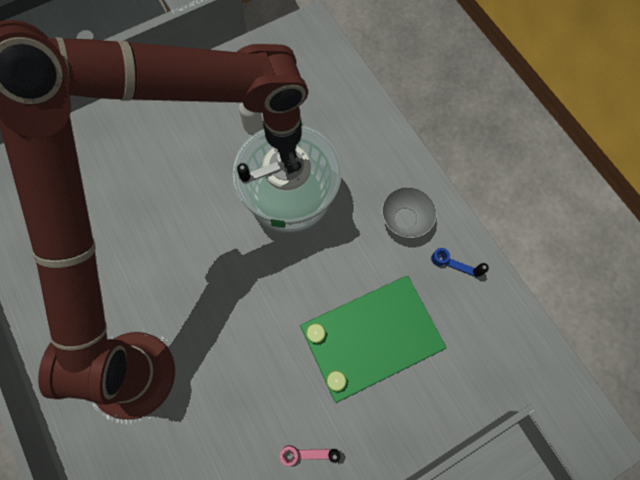

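View pics/wrist8.png

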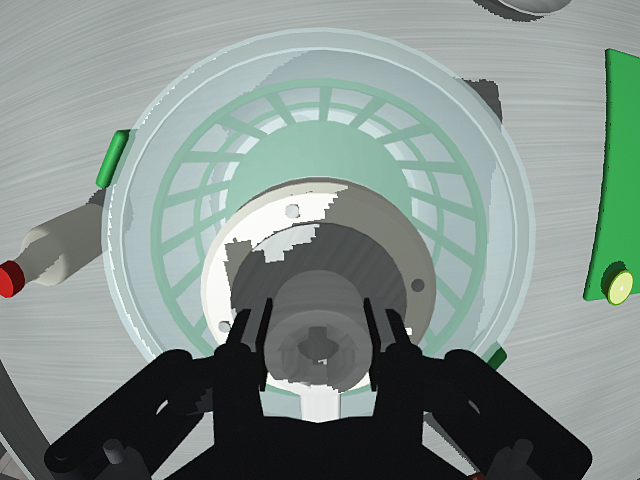

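The crank has swung 230° clockwise: knob now at scene (243,172), groove still in line with the grip in the wrist view, and z unchanged. So the basket turned at least 3×(230−62) ≈ 500°. Limes, bowl and bottle look unmoved. I unload and release.

Call:
send_rows(
  motion=[
    [1, 0.2, 0, 0.7, 0, 0, 0],
    [1, 0, 0, 0, 0, 0, 0],
    [0, 0, 0, 0, 0, 0, 0],
    [-0.3, 0, 0, 0, 0, 0, 0],
    [-0.6, 0, 0, 0, 0, 0, 0],
    [-0.8, 0, 0, 0, 0, 0, 0],
    [-0.8, 0, 0, 0, 0, 0, 0],
    [-0.8, 0, 0, 0, 0, 0, 0],
  ],
)

```text
time_s: 18.05
eef_pos: [0.5457, 0.2145, 0.1967]
ee_rot: [[0.992, -0.126, 0.0], [-0.126, -0.992, -0.0], [0.0, 0.0, -1.0]]
ft_force: [0.2, 0.4, -0.5]
grip_width: 0.0767
```

Run:
```python
exec(open('st.py').read())
c=cam('wrist'); save(c,'w9.png')
```

```text
{'time_s': 18.05, 'joints': [-0.9442, 0.7141, 0.9375, 1.6782, -0.6396, 1.0856, -1.5074], 'eef_pos': [0.5457, 0.2145, 0.1967], 'ft_force': [0.1562, 0.4288, -0.4562], 'ft_torque': [-0.0265, 0.0189, -0.0326], 'grip_width': 0.0767}
yawY -97.23203079145298 z [ 0. -0. -1.]
```

View pics/w9.png

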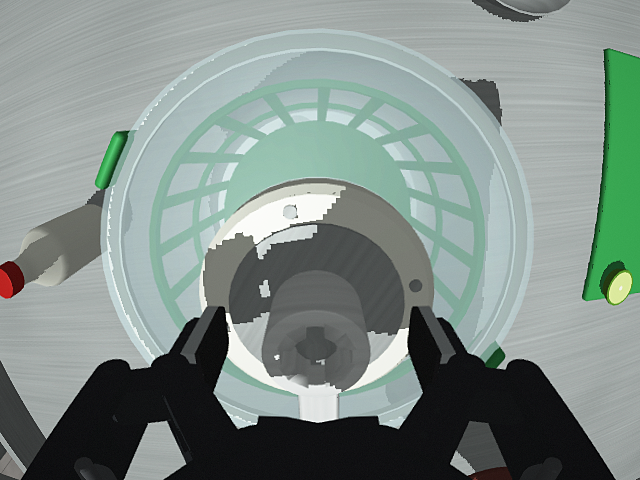

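The fingers are clear on both sides of the hub (gaps at columns 225 and 412). I lift away and check.

Call:
send_rows(
  motion=[
    [-0.8, 0, 0, 15, 0, 0, 0],
    [-0.8, 0, 0, 30, 0, 0, 0],
    [-0.8, 0, 0, 40, 0, 0, 0],
    [-0.8, 0, 0, 40, 0, 0, 0],
    [-0.8, 0, 0, 30, 0, 0, 0],
    [-0.8, 30, 0, 0, 0, 0, 0],
    [-0.8, 40, 0, 0, 0, 0, 0],
    [-0.8, 0, 0, 0, 0, 0, 0],
  ],
)

```text
time_s: 18.9
eef_pos: [0.6186, 0.2131, 0.3515]
ee_rot: [[0.992, -0.128, 0.002], [-0.128, -0.992, -0.003], [0.003, 0.003, -1.0]]
ft_force: [0.4, -0.1, 0.5]
grip_width: 0.0768
```

Call:
send_rows(
  motion=[
    [-0.8, 0, -45, 0, 0, 0, 0],
    [-0.8, 0, -45, 0, 0, 0, 0],
    [-0.8, 0, -45, 0, 0, 0, 0],
    [-0.8, 0, -45, 0, 0, 0, 0],
    [-0.8, 0, -20, 0, 0, 0, 0],
    [-0.8, 0, 0, 0, 0, 0, 0],
    [-0.8, 0, 0, 0, 0, 0, 0],
  ],
)

```text
time_s: 19.6
eef_pos: [0.6154, 0.0151, 0.3526]
ee_rot: [[0.992, -0.126, 0.001], [-0.126, -0.992, 0.002], [0.001, -0.002, -1.0]]
ft_force: [0.7, 0.9, -0.0]
grip_width: 0.0768
```

Run:
```python
exec(open('st.py').read())
import pickle
for n in ['scene','side','wrist']:
  c=cam(n); c['fish']=int(n=='wrist'); pickle.dump(c,open(n+'9.pkl','wb')); save(c,n+'9.png')
S=pickle.load(open('scene9.pkl','rb'));D=pickle.load(open('side9.pkl','rb'))
crops([(S,*proj(S,[.51,.22,.2]),40),(D,*proj(D,[.51,.22,.2]),40)],'c9.png')
for n,c in(('sc',S),('si',D)):
  p=proj(c,[.5456,.2155,.229]);print(n,p,c['z_map'][int(p[1])-2:int(p[1])+3,int(p[0])+4])
  # median hub-top ring height
  z=[]
  for a in np.linspace(0,2*np.pi,40):
    for r in (.015,.017):
      q=proj(c,[.5456+r*np.cos(a),.2155+r*np.sin(a),.229]);u,v=np.round(q).astype(int)
      d=c['z_map'][v,u];f=K(c)
      if d>0: z.append((c['R'].T@(np.array([(u-c['cx'])/f*d,(v-c['cy'])/f*d,d])-c['t']))[2])
  print(np.percentile(z,[10,50,90]))
```

```text
{'time_s': 19.6, 'joints': [-0.5695, 0.6213, 0.9829, 1.3439, -0.5122, 1.4386, -1.3085], 'eef_pos': [0.6154, 0.0151, 0.3526], 'ft_force': [0.7085, 0.8506, -0.0446], 'ft_torque': [0.0357, -0.0235, -0.005], 'grip_width': 0.0768}
yawY -97.23002407679314 z [ 7.0e-04  1.5e-03 -1.0e+00]
sc [286.06393169 155.61972042] [1.0825367 1.0849241 1.0856442 1.0919839 1.0769385]
[0.22589809 0.22817244 0.23032456]
si [282.23688706 292.01971068] [0.9542509 0.9517973 0.9619563 0.9615582 0.9654687]
[0.22712863 0.22882247 0.23068777]
```

View pics/c9.png

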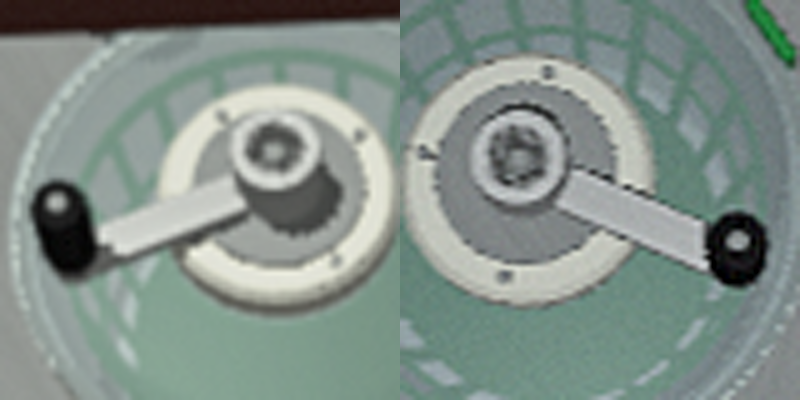

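View pics/side9.png

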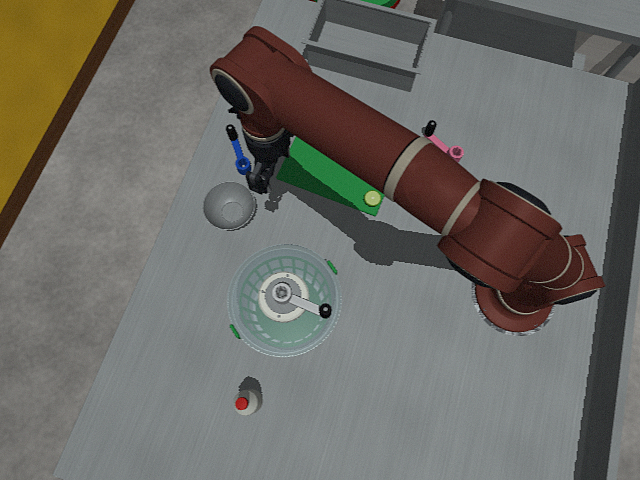

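The crank sits level on the boss. Hub-top depth reads 0.2282 and 0.2288 m in the two views (0.229 means fully home), the knob in the side view is at (325,311), and the bowl (230,205), bottle (245,402) and lime (372,198) are where they were. The arm is clear, so I hand in.

```bash
python3 -c "
from plant import env
print(env.sign_off())"
```

```text
the job is handed in; nothing more can be done
None
```

The crank is back on the salad spinner, fully home, and wound clockwise. I handed the job in at about 20 s of robot time, and it returned no verdict.

- **Mesh:** I gripped the aluminium crank by its hub and turned it in the air to match the spline angle I saw in the wrist camera. It slid on without any searching, and I never pushed down with more than about 7 N.
- **Winding:** I turned the crank 230° clockwise, holding it by the hub rather than the knob. The wrist torque during the turn was about 0.2–0.35 Nm. Allowing for the full 60° of free play, the basket should have gone round about 1.4 times. I worked that out from the crank angle and did not measure the basket itself.
- **Release:** I let go and moved the arm well clear. The hub top then measured 0.228–0.229 m above the table in two cameras, against 0.229 m when fully home.
- **Other items:** The bowl, the bottle and the lime in view had not moved in the last pictures. The arm hid the other lime there, but it was in place in the scene picture taken after winding. I did not touch the blue and pink look-alikes.

No checks failed. The cameras disagreed by up to 8 mm on where the shaft was at first, and the closer wrist view settled it.

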